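# Stand a work lamp on its kickstand and switch it on

## Robot

A 7-joint arm with a two-finger parallel gripper is mounted at the origin on a cart in front of the work surface, level with it; the furniture and walls round the work are solid. World frame = base frame: x ahead of the robot, y to its left, z up, the work surface at z = 0. Lengths are in m, angles in rad, forces in N, time in s.
With the tool pointing down it reaches from about 0.4 to 0.85 m from the base axis. Payload 10.4 kg.
Tool frame: the origin (TCP) lies between the finger pads; the fingertips stand 22 mm ahead of it and the grasp point (between the pads) lies 3 mm ahead of it; z points along the fingers, y is the line along which they close (so a half turn about z gives the same grasp; the last joint's range is limited). The gripper opens to 85 mm and grips with 20 to 120 N. Pads are 22 mm wide; open, the fingers measure 114 mm over their backs; the gripper's body (76 mm by 85 mm) begins 54 mm behind the grasp point. The pads swing forward as they close: fully open they stand 13 mm farther back than shut.
Start: joints at [-0.023, 0.332, -0.065, 1.46, 0.022, 1.35, -0.088], TCP at [0.625, 0, 0.253] pointing down, gripper open.
Joint ranges: [-2.6, 2.6], [-0.5, 2.12], [-1.47, 1.34], [0.16, 2.42], [-1.27, 4.41], [0.06, 2.06], [-2.6, 2.6]. Speed limits (rad/s): [2.22, 2.22, 2.79, 2.79, 3.14, 3.14, 3.14].

## Interface

Orientations are given as a unit quaternion [x, y, z, w].
In Python, from workcell import manip, camera, ticket, boxes_of, outline_of gives the robot as it stands.
- The arm moves only by the tool carry_out, never from a script. Its argument "deltas" is a list of rows, each a list of 5 numbers: the shift along the tool's x, y, z as a fraction of full scale, then the turn about the tool's z as a fraction of full scale, then the opening, from -1 (shut) to 1 (fully open), so that 0 is half open. In form: [[tx, ty, tz, spin, gripper], ...]. A call has 1 to 20 rows; each row is the pose to reach, as a shift and turn from the pose commanded when the call began, along the tool's axes at that moment; what a row does not reach only later rows make up. Full scale, the value 1, is 150 mm for a shift and 30 degrees for a turn. A row lasts 1/8 s, in which the tool goes at most 62.5 mm and 10.7 degrees, less where a joint would pass 70% of its speed; a pose out of reach is approached as far as the arm can. A call with a number of a shift or a turn outside -1 to 1 is refused whole. A call with a gripper value outside its range is refused whole. The fingers move at their own pace and stop on an object; "force" is the grip in N (left out, the last holds). Time passes only in rows, so rows that repeat a pose let the fingers close. It gives the time, the measured TCP pose, the force, the opening and the grip force at its end, in the units of the state.
- manip.get_obs(): the state, without advancing time (a new reading comes with each control period).
- camera(name): name is "scene" or "side" or "wrist"; returns a dict with "img" (384x512x3 uint8, red, green, blue), "depth" (384x512 float32, m along the optical axis (not along the pixel's ray), 0 where there is no reading), "vertical_fov" (degrees; the focal length in pixels is half the picture's height over the tangent of half this angle, whatever the lens; pixels are square), "cx", "cy" (the principal point, pixels), "R" (3x3) and "t" (3): a world point X has camera coordinates R X + t. Camera axes: x right, y down, z forward; pixel columns grow to the right and rows downward; lengths in m; the calibration is good to about 2 mm. A picture is of the moment at which its call begins.
- ticket.hand_in(): hands the job in; it is judged then, once.
Trained networks look in a picture, given as the dict that the camera call returned (one of the last four; its "shot" number tells which), for a name from the list of things; names that differ only in an ending like _2 or _b are one class to them, and where a whole thing is asked for, a point or a joint stands for the part that bears it (a point fixed in the world has none). Each returns a list of dicts, best first, with "conf" (0 to 1); they miss things now and then, are a little off and sometimes report something else, mostly with a low value. They report only what shows in the picture. A call takes as long as a camera call.
- boxes_of(query, picture): "position" ([x, y, z] in m, in world coordinates, good to about 4 mm: the middle of the surface that is visible of it).
- outline_of(query, picture): "region" (384x512 bool, what is visible of it).
The state is a dict: "clock": time; "joint_pos": joint angles; "joint_velocities": joint speeds; "tau": joint torques, N m; "position": TCP position; "ee_rot": TCP orientation; "ft_force": force on the tool from outside, world axes, zero at the start; "torque": the same for the moment, N m; "grip_width": opening from 0.0 (shut) to 1.0 (fully open); "grasp_force": force on a finger pad.
Only numpy, scipy, OpenCV 4.12 (cv2) and the standard library are available. Lean on these libraries where they do the work, as an engineer would, in place of code of your own. Each camera call takes 0.05 s, during which the arm holds its last target. There are 200 camera calls.

## Task

The flat work lamp lies on its lens on the bench. Fold its kickstand fully out, then stand the lamp up roughly where it lies so that it leans back on the open stand with its lens towards the pulley block, without letting it fall over. When it stands by itself, push the switch on the top of its handle all the way in until it clicks and let it spring out, leaving the lamp standing and the pulley block and the tape measure where they are.

Things in the scene. Friction and masses are not known exactly. Their poses are not given: they have to be found in the camera images.
- lamp_case (a point): Centre of the case of the loose work lamp (0.42 kg): flat, grey, 120 mm high (x), 100 mm wide (y), 28 mm thick (z). Axes: x from bottom edge to handle, z out of the back (leg side), -z out of the white lens. At first it lies on its lens, z up. Stood on its open leg it leans back 0.34 rad past upright, top over the leg, resting on the back corner of its bottom edge and on the foot.
- lamp_grip (a point): Centre of the lamp's handle, a black block 46 mm wide (y), 28 mm thick (z), 52 mm long (x), that stands out of the middle of the case's top edge. It lies 29 mm above the top edge of the case and 149 mm above the bottom edge (89 mm from lamp_case along x). Axes as lamp_case. At first 14 mm over the bench.
- lamp_bottom (a point): Middle of the back corner of the lamp's bottom edge: from lamp_grip 149 mm along -x and 14 mm along +z of the lamp. Same axes. On the bench (z about 0) when the lamp stands on its leg.
- leg (a joint): Kickstand leg: 0 = folded flat against the back, 1.2 rad = fully out, at its stop. Stiff hinge (friction about 0.07 N m): it stays where it is left. As it opens, its foot swings out of the back of the lamp, away from the back and towards the handle end.
- leg_hinge (a point): Hinge axis of the leg, on the lamp's back (6 mm proud of it), 20 mm below the top edge of the case, 49 mm below lamp_grip along the lamp's x, and 20 mm from it along +z. The axis runs along the lamp's y.
- leg_foot (a point): Centre of the leg's foot: a rubber roller of 16 mm diameter, 40 mm long along the lamp's y, flat ends, at the end of a flat steel strip 28 mm wide, 128 mm from the hinge axis. Folded, it juts 28 mm past the lamp's bottom edge, 34 mm over the bench, nothing beneath it. Its axes turn with the leg.
- switch (a joint): Sprung push switch: 0 = out, 0.006 m = all the way in; it clicks at 0.005 m. About 1.6 N to start, 4 N all the way in. It springs out when let go.
- switch_top (a point): Centre of the outer face of the switch, a round black rubber button of 22 mm diameter, sticking 8 mm out of the far end of the handle, 31 mm beyond lamp_grip along the lamp's x; pushed in along -x. Axes as lamp_case. On the standing lamp it is the highest point, about 170 mm over the bench.
- pulley_block: The work to be lit: a wooden pulley block, 62 x 102 x 39 mm, its centre about 120 mm beyond the switch end of the lying lamp. Origin at the middle of its underside.
- tape_measure: Bystander: black tape measure, 64 x 66 x 34 mm. Origin at the middle of its underside.

How it is judged:
By the outcome, as a careful person would: the job done as asked, in the order asked, and still so for the second after the job is handed in, with the robot touching nothing.
It also fails if it takes over 64 s, if anything falls off the work surface, if the arm or the gripper's body presses on something with over 40 N, if the wrist force passes 120 N, or if a joint passes its speed limit or range.

## Working session

There is one attempt and no reset: what is moved stays moved. The work goes in short steps, Python scripts to look and compute and a tool call to move; the robot and the scene stay as the last step left them, time stands still between calls to the robot, and variables do not carry over. Pictures are saved under pics/ and viewed, at most 10 in all, crops included, and the job is handed in when it is done.

Besides the shell and the picture viewer there is one more tool, called as name(argument=value, ...), one argument or row to a line, values as JSON. carry_out: Moves the arm, as the interface text tells. Its arguments: {"type":"object","properties":{"deltas":{"type":"array","items":{"type":"array","items":{"type":"number"}}},"force":{"type":"number"}},"required":["deltas"]}

```bash
mkdir -p pics; ls; cat > h.py <<'E'
import numpy as np, cv2
from scipy.spatial.transform import Rotation as Ro
from workcell import manip, camera, ticket, boxes_of, outline_of
def pts(c,mask):
    f=c["img"].shape[0]/2/np.tan(np.radians(c["vertical_fov"])/2)
    v,u=np.nonzero(mask&(c["depth"]>0)); d=c["depth"][v,u]
    P=np.c_[(u-c["cx"])/f*d,(v-c["cy"])/f*d,d]
    return (P-c["t"])@c["R"]
def pix(c,X):
    f=c["img"].shape[0]/2/np.tan(np.radians(c["vertical_fov"])/2)
    p=c["R"]@np.array(X)+c["t"]; return (p[:2]/p[2]*f+[c["cx"],c["cy"]]).round(0)
def save(c,n): cv2.imwrite("pics/%s.png"%n,c["img"][:,:,::-1])
E
python3 - <<'E'
from h import *
np.set_printoptions(precision=3,suppress=True)
ims=[]
for n in ["scene","wrist"]:
    c=camera(n); ims.append(c["img"])
    for q in ["lamp_case","lamp_grip","leg_foot","leg_hinge","lamp_bottom","switch_top","pulley_block","tape_measure"]:
        print(n,q,[(np.round(b["position"],3).tolist(),round(b["conf"],2)) for b in boxes_of(q,c)[:2]])
    m=outline_of("lamp_case",c)
    if m:
        P=pts(c,m[0]["region"]); print(len(P),np.percentile(P,[2,50,98],axis=0))
        p=P[P[:,2]>.02][:,:2]; print(cv2.minAreaRect(p.astype(np.float32)))
o=manip.get_obs(); print(o["position"],o["ee_rot"],Ro.from_quat(o["ee_rot"]).as_matrix())
im=np.hstack(ims); cv2.imwrite("pics/a.png",cv2.resize(im,(800,300),interpolation=cv2.INTER_AREA)[:,:,::-1])
E
```

```text
pics
scene lamp_case [([0.606, 0.204, 0.031], 0.74)]
scene lamp_grip [([0.604, 0.201, 0.029], 0.82)]
scene leg_foot [([0.602, 0.251, 0.043], 0.63)]
scene leg_hinge [([0.6, 0.254, 0.043], 0.94), ([0.606, 0.206, 0.03], 0.47)]
scene lamp_bottom [([0.6, 0.2, 0.029], 0.76), ([0.708, 0.256, 0.035], 0.73)]
scene switch_top [([0.636, 0.112, 0.021], 0.5)]
scene pulley_block [([0.691, 0.007, 0.04], 0.81), ([0.603, 0.251, 0.044], 0.72)]
scene tape_measure [([0.706, 0.258, 0.033], 0.75)]
2906 [[0.551 0.113 0.002]
 [0.603 0.201 0.029]
 [0.661 0.306 0.052]]
((0.612497866153717, 0.21356916427612305), (0.10257980972528458, 0.21639195084571838), 14.662137985229492)
wrist lamp_case [([0.625, 0.162, 0.021], 0.82)]
wrist lamp_grip [([0.626, 0.164, 0.031], 0.67), ([0.617, 0.185, 0.035], 0.53)]
wrist leg_foot [([0.615, 0.183, 0.043], 0.78)]
wrist leg_hinge [([0.615, 0.186, 0.037], 0.61)]
wrist lamp_bottom [([0.626, 0.167, 0.027], 0.85)]
wrist switch_top [([0.64, 0.113, 0.02], 0.65)]
wrist pulley_block [([0.702, 0.023, 0.038], 0.74)]
wrist tape_measure []
4679 [[0.572 0.114 0.011]
 [0.624 0.166 0.028]
 [0.664 0.191 0.039]]
((0.6181154251098633, 0.15060611069202423), (0.10479594767093658, 0.08520260453224182), 0.253631055355072)
[0.625 0.    0.253] [0.707 0.707 0.    0.   ] [[-0.  1.  0.]
 [ 1.  0.  0.]
 [ 0.  0. -1.]]
```

View pics/a.png

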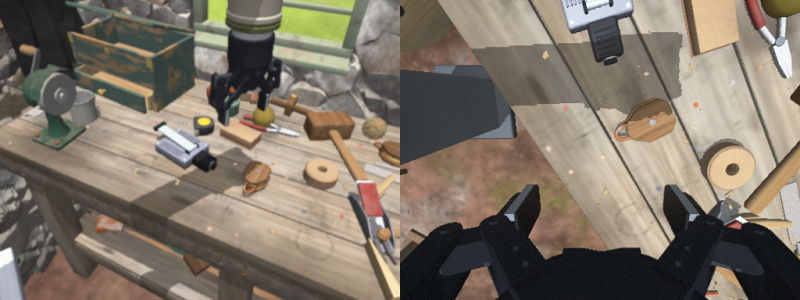

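carry_out(
  deltas=[
    [0.3,-0.1,0.1,-0.25,1],
    [0.7,-0.2,0.2,-0.49,1],
    [1,-0.25,0.3,-0.49,1],
    [1,-0.25,0.3,-0.49,1],
    [1,-0.25,0.3,-0.49,1],
  ],
)

```text
clock: 1.62
position: [0.5878, 0.1494, 0.2084]
ee_rot: [0.611, 0.792, -0.0, 0.0]
ft_force: [-0.0, -0.1, -0.1]
grip_width: 0.998
grasp_force: 0.0
```

```bash
cat > look.py <<'E'
from h import *
np.set_printoptions(precision=3,suppress=True)
o=manip.get_obs(); print(o["position"],o["clock"],o["joint_pos"]); T=Ro.from_quat(o["ee_rot"]).as_matrix(); print(T)
c=camera("wrist"); print("cam", -c["R"].T@c["t"], "in tool",T.T@(-c["R"].T@c["t"]-o["position"]))
for q in ["lamp_case","leg_foot","switch_top","lamp_grip"]:
    print(q,[(np.round(b["position"],3).tolist(),round(b["conf"],2)) for b in boxes_of(q,c)[:2]])
m=outline_of("lamp_case",c)
if m:
    P=pts(c,m[0]["region"]); p=P[P[:,2]>.015][:,:2]; print(cv2.minAreaRect(p.astype(np.float32)))
    p=P[(P[:,2]>.036)]; print("leg",cv2.minAreaRect(p[:,:2].astype(np.float32)),np.percentile(p[:,2],[5,50,95]))
save(c,"b")
E
python3 look.py
```

```text
[0.588 0.149 0.208] 1.625 [-0.18   0.325 -0.179  1.567  0.061  1.255 -0.112]
[[-0.253  0.967  0.   ]
 [ 0.967  0.253 -0.001]
 [-0.001  0.    -1.   ]]
cam [0.569 0.218 0.33 ] in tool [ 0.071 -0.    -0.121]
lamp_case [([0.607, 0.226, 0.027], 0.81)]
leg_foot [([0.596, 0.26, 0.048], 0.8)]
switch_top [([0.642, 0.114, 0.025], 0.51)]
lamp_grip [([0.606, 0.23, 0.029], 0.56)]
((0.6113083958625793, 0.21337224543094635), (0.10029201209545135, 0.2135162502527237), 15.278246879577637)
leg ((0.6015273332595825, 0.2476251870393753), (0.04174773395061493, 0.14233262836933136), 15.613078117370605) [0.038 0.045 0.055]
```

View pics/b.png

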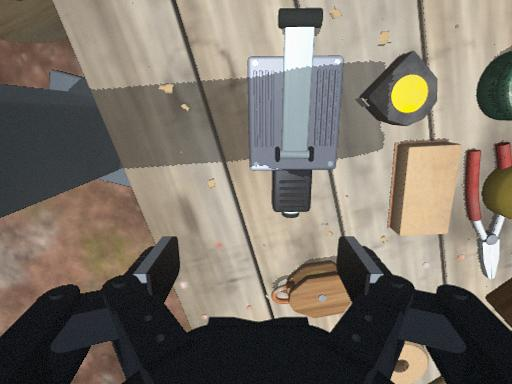

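```bash
python3 - <<'E'
from h import *
np.set_printoptions(precision=3,suppress=True)
for n in ["scene","side"]:
    c=camera(n);P=pts(c,np.ones((384,512),bool)); print(-c["R"].T@c["t"])
    for y0 in np.arange(.28,.56,.04):
        q=P[(P[:,1]>y0)&(P[:,1]<y0+.04)&(P[:,0]>.3)&(P[:,0]<.8)&(P[:,2]>.05)&(P[:,2]<.5)]
        print(n,round(y0,2),len(q),q.min(0) if len(q) else "",q.max(0) if len(q) else "")
save(c,"c")
E
```

```text
[ 0.284 -0.377  0.589]
scene 0.28 73 [0.565 0.297 0.05 ] [0.605 0.317 0.057]
scene 0.32 1 [0.6   0.322 0.051] [0.6   0.322 0.051]
scene 0.36 11 [0.301 0.394 0.142] [0.312 0.4   0.146]
scene 0.4 1816 [0.3   0.401 0.05 ] [0.65  0.44  0.226]
scene 0.44 3157 [0.3  0.44 0.05] [0.736 0.48  0.291]
scene 0.48 1453 [0.3  0.48 0.05] [0.748 0.52  0.291]
scene 0.52 1077 [0.327 0.52  0.05 ] [0.733 0.56  0.291]
scene 0.56 1224 [0.325 0.56  0.05 ] [0.75  0.6   0.295]
[ 0.662 -0.53   0.541]
side 0.28 47 [0.567 0.296 0.05 ] [0.604 0.314 0.056]
side 0.32 0  
side 0.36 9 [0.301 0.39  0.141] [0.313 0.4   0.144]
side 0.4 994 [0.301 0.401 0.051] [0.657 0.44  0.286]
side 0.44 2522 [0.301 0.44  0.05 ] [0.751 0.48  0.289]
side 0.48 1429 [0.302 0.48  0.05 ] [0.8   0.52  0.289]
side 0.52 275 [0.335 0.52  0.052] [0.796 0.56  0.289]
side 0.56 290 [0.326 0.56  0.05 ] [0.8   0.6   0.288]
```

View pics/c.png

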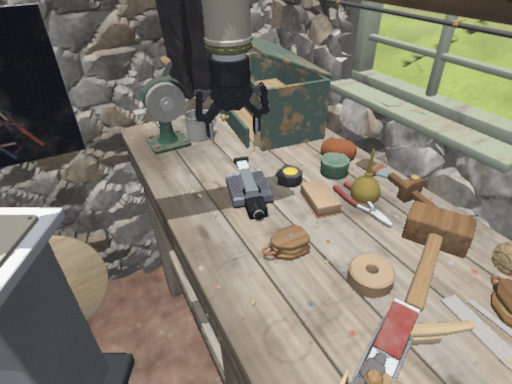

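```bash
python3 - <<'E'
from h import *
np.set_printoptions(precision=3,suppress=True)
for n in ["scene","side"]:
    c=camera(n);P=pts(c,np.ones((384,512),bool))
    P=P[(P[:,1]>.34)&(P[:,2]>.05)&(P[:,2]<.4)]
    print([(round(x,2),np.percentile(q[:,1],2).round(3),q[:,2].max().round(2)) for x in np.arange(.44,.72,.03) if len(q:=P[(P[:,0]>x)&(P[:,0]<x+.03)&(P[:,1]<.6)])])
E
```

```text
[(np.float64(0.44), np.float64(0.504), np.float64(0.08)), (np.float64(0.47), np.float64(0.537), np.float64(0.08)), (np.float64(0.5), np.float64(0.579), np.float64(0.08)), (np.float64(0.53), np.float64(0.515), np.float64(0.08)), (np.float64(0.56), np.float64(0.447), np.float64(0.29)), (np.float64(0.59), np.float64(0.437), np.float64(0.29)), (np.float64(0.62), np.float64(0.439), np.float64(0.29)), (np.float64(0.65), np.float64(0.442), np.float64(0.29)), (np.float64(0.68), np.float64(0.454), np.float64(0.28)), (np.float64(0.71), np.float64(0.468), np.float64(0.26))]
[(np.float64(0.44), np.float64(0.5), np.float64(0.08)), (np.float64(0.47), np.float64(0.572), np.float64(0.05)), (np.float64(0.5), np.float64(0.575), np.float64(0.06)), (np.float64(0.53), np.float64(0.51), np.float64(0.08)), (np.float64(0.56), np.float64(0.438), np.float64(0.09)), (np.float64(0.59), np.float64(0.431), np.float64(0.29)), (np.float64(0.62), np.float64(0.436), np.float64(0.29)), (np.float64(0.65), np.float64(0.44), np.float64(0.29)), (np.float64(0.68), np.float64(0.452), np.float64(0.28)), (np.float64(0.71), np.float64(0.464), np.float64(0.27))]
```

carry_out(
  deltas=[
    [0.4,0.1,0.2,0,0.6],
    [0.8,0.2,0.4,0,0.3],
    [0.9,0.22,0.5,0,0.3],
    [0.9,0.22,0.5,0,0.3],
  ],
)

```text
clock: 2.62
position: [0.5832, 0.2914, 0.1312]
ee_rot: [0.609, 0.793, -0.001, -0.001]
ft_force: [-0.3, 0.5, -0.7]
grip_width: 0.648
grasp_force: 0.0
```

carry_out(
  deltas=[
    [0.12,0.04,0.2,0,0.3],
    [0.12,0.04,0.45,0,0.3],
    [0.12,0.04,0.61,0,0.3],
    [0.12,0.04,0.61,0,0.3],
    [0.12,0.04,0.61,0,-0.3],
    [0.12,0.04,0.61,0,-0.3],
    [0.12,0.04,0.61,0,-0.3],
  ],
  force=20,
)

```text
clock: 3.5
position: [0.5874, 0.3077, 0.043]
ee_rot: [0.611, 0.792, 0.001, 0.001]
ft_force: [2.0, -1.2, 0.7]
grip_width: 0.461
grasp_force: 24.8
```

```bash
python3 look.py
```

```text
[0.587 0.308 0.043] 3.5 [-0.392  0.602 -0.216  1.545  0.145  1.008 -0.393]
[[-0.253  0.967  0.002]
 [ 0.967  0.253  0.   ]
 [-0.     0.002 -1.   ]]
cam [0.569 0.377 0.164] in tool [ 0.071 -0.    -0.121]
lamp_case [([0.588, 0.294, 0.044], 0.67)]
leg_foot [([0.589, 0.305, 0.05], 0.62)]
switch_top []
lamp_grip [([0.59, 0.295, 0.048], 0.98)]
((0.5919417142868042, 0.2897842228412628), (0.05560925975441933, 0.05950625240802765), 14.341187477111816)
leg ((0.5898398756980896, 0.2957060635089874), (0.03935312479734421, 0.04702397435903549), 14.2194185256958) [0.045 0.048 0.054]
```

View pics/b.png

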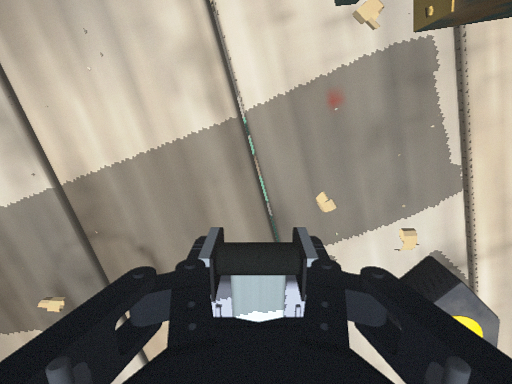

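carry_out(
  deltas=[
    [-0.004,0,-0.085,0,-0.3],
    [-0.017,0,-0.17,0,-0.3],
    [-0.038,0,-0.252,0,-0.3],
    [-0.067,0,-0.332,0,-0.3],
    [-0.104,0,-0.409,0,-0.3],
    [-0.149,0,-0.482,0,-0.3],
    [-0.201,0,-0.55,0,-0.3],
    [-0.259,0,-0.612,0,-0.3],
    [-0.323,0,-0.668,0,-0.3],
    [-0.392,0,-0.718,0,-0.3],
    [-0.466,0,-0.76,0,-0.3],
    [-0.466,0,-0.76,0,-0.3],
    [-0.466,0,-0.76,0,-0.3],
  ],
)

```text
clock: 5.42
position: [0.6039, 0.2406, 0.1555]
ee_rot: [0.611, 0.792, -0.0, -0.0]
ft_force: [0.3, -0.3, -3.3]
grip_width: 0.465
grasp_force: 23.2
```

```bash
python3 - <<'E'
from h import *
c=camera("side"); cv2.imwrite("pics/d.png",cv2.resize(c["img"][60:260,150:350],(600,600),interpolation=cv2.INTER_CUBIC)[:,:,::-1])
E
```

```text
(no output)
```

View pics/d.png

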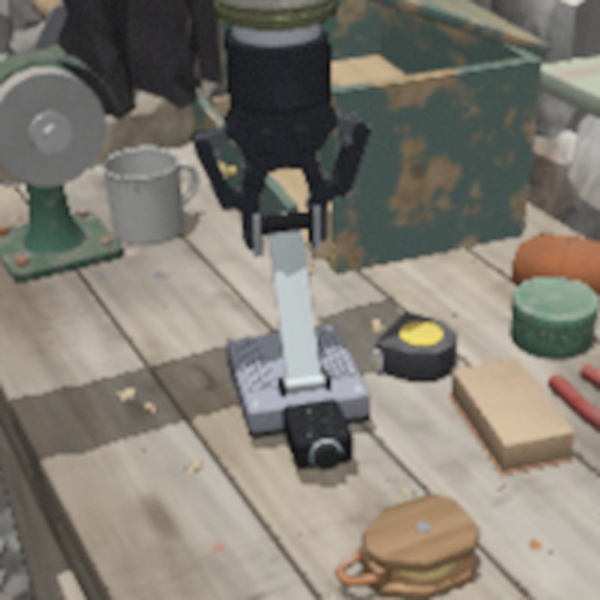

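```bash
cat > fit.py <<'E'
from h import *
np.set_printoptions(precision=3,suppress=True)
a=[]
for n in ["side","scene"]:
    c=camera(n); m=outline_of("lamp_case",c)
    P=pts(c,m[0]["region"]); a.append(P)
    print(n,m[0]["conf"],len(P),np.percentile(P,[1,50,99],axis=0).round(3).tolist())
    for q in ["lamp_grip","leg_foot","switch_top"]: print(q,[(np.round(b["position"],3).tolist(),round(b["conf"],2)) for b in boxes_of(q,c)[:2]])
P=np.vstack(a); x=np.array([.258,-.966,0]); y=np.array([.966,.258,0]); O=np.array([.608,.225,0])
s=(P-O)@x; w=(P-O)@y
for lo in np.arange(-.12,.14,.02):
    k=(s>lo)&(s<lo+.02); k1=k&(abs(w)>.024)
    print(round(lo+.01,2),k.sum(),np.percentile(P[k,2],[5,50,95]) if k.sum()>5 else "", np.percentile(P[k1,2],[10,50,90]) if k1.sum()>5 else "", np.percentile(w[k],[2,98]) if k.sum()>5 else "")
E
python3 fit.py
```

```text
side 0.75 2034 [[0.557, 0.102, 0.016], [0.614, 0.189, 0.04], [0.666, 0.27, 0.161]]
lamp_grip [([0.614, 0.192, 0.039], 0.89)]
leg_foot [([0.612, 0.216, 0.109], 0.91)]
switch_top [([0.639, 0.104, 0.028], 0.62)]
scene 0.58 2986 [[0.551, 0.104, 0.015], [0.608, 0.194, 0.04], [0.662, 0.274, 0.163]]
lamp_grip [([0.606, 0.196, 0.04], 0.82), ([0.636, 0.107, 0.038], 0.49)]
leg_foot [([0.612, 0.216, 0.11], 0.6)]
switch_top []
-0.11 0   
-0.09 1   
-0.07 0   
-0.05 152 [0.024 0.036 0.038] [0.024 0.036 0.037] [-0.049  0.041]
-0.03 349 [0.022 0.037 0.04 ] [0.023 0.036 0.04 ] [-0.05  0.04]
-0.01 784 [0.031 0.132 0.163] [0.023 0.037 0.04 ] [-0.05   0.034]
0.01 750 [0.03  0.097 0.126] [0.022 0.038 0.041] [-0.05  0.04]
0.03 741 [0.029 0.062 0.091] [0.025 0.039 0.042] [-0.05   0.041]
0.05 708 [0.027 0.041 0.056] [0.025 0.04  0.041] [-0.05   0.043]
0.07 661 [0.017 0.037 0.042] [0.018 0.031 0.04 ] [-0.049  0.044]
0.09 296 [0.022 0.042 0.044] [0.021 0.026 0.036] [-0.024  0.019]
0.11 436 [0.022 0.04  0.044] [0.026 0.029 0.035] [-0.024  0.019]
0.13 133 [0.023 0.033 0.04 ]  [-0.013  0.008]
```

carry_out(
  deltas=[
    [0,0,0.03,0,-0.3],
    [0,0,0.055,0,-0.3],
    [0,0,0.055,0,-0.3],
    [-0.04,0,0.04,0,-0.3],
    [-0.08,0,0.025,0,-0.3],
    [-0.13,0,0.015,0,-0.3],
    [-0.13,0,0.015,0,-0.3],
    [-0.13,0,0.015,0,-0.3],
  ],
)

```text
clock: 6.98
position: [0.609, 0.2215, 0.1536]
ee_rot: [0.611, 0.792, 0.0, -0.0]
ft_force: [-0.7, -0.4, -3.5]
grip_width: 0.463
grasp_force: 23.2
```

```bash
python3 fit.py
```

```text
side 0.7 2096 [[0.561, 0.082, 0.013], [0.619, 0.169, 0.038], [0.671, 0.254, 0.16]]
lamp_grip [([0.621, 0.172, 0.038], 0.8), ([0.702, 0.001, 0.039], 0.41)]
leg_foot [([0.619, 0.191, 0.104], 0.63), ([0.621, 0.171, 0.042], 0.35)]
switch_top [([0.642, 0.085, 0.028], 0.38)]
scene 0.82 3174 [[0.556, 0.086, 0.009], [0.613, 0.177, 0.038], [0.672, 0.26, 0.161]]
lamp_grip [([0.616, 0.177, 0.038], 0.94)]
leg_foot [([0.615, 0.196, 0.105], 0.96)]
switch_top [([0.642, 0.088, 0.034], 0.63)]
-0.11 3   
-0.09 10 [-0.005 -0.     0.001] [-0.001 -0.     0.001] [0.006 0.133]
-0.07 8 [-0.001  0.001  0.002] [-0.001  0.001  0.002] [0.046 0.122]
-0.05 1   
-0.03 205 [0.017 0.032 0.034] [0.019 0.032 0.034] [-0.05   0.043]
-0.01 384 [0.016 0.033 0.037] [0.018 0.033 0.036] [-0.05   0.039]
0.01 817 [0.026 0.13  0.161] [0.016 0.034 0.037] [-0.05   0.036]
0.03 781 [0.023 0.093 0.122] [0.018 0.035 0.039] [-0.05   0.041]
0.05 786 [0.026 0.058 0.088] [0.022 0.037 0.04 ] [-0.05   0.042]
0.07 731 [0.023 0.038 0.053] [0.023 0.037 0.039] [-0.05   0.044]
0.09 669 [0.016 0.035 0.04 ] [0.016 0.029 0.037] [-0.05   0.045]
0.11 297 [0.022 0.04  0.042] [0.023 0.029 0.034] [-0.024  0.019]
0.13 446 [0.021 0.039 0.042] [0.025 0.029 0.036] [-0.024  0.019]
```

carry_out(
  deltas=[
    [0.07,0,0,0,-0.3],
    [0.13,0,0,0,-0.3],
    [0.13,0,0.03,0,-0.3],
    [0.13,0,0.06,0,-0.3],
    [0.13,0,0.06,0,-0.3],
    [0.13,0,0.06,0,0.2],
    [0.13,0,0.06,0,0.3],
    [0.25,0,0.06,0,0.3],
    [0.42,0,0.06,0,0.3],
    [0.42,0,0.06,0,-0.5],
    [0.42,0,0.06,0,-1],
    [0.42,0,0.06,0,-1],
    [0.42,0,0.06,0,-1],
  ],
)

```text
clock: 9.1
position: [0.5934, 0.2817, 0.1446]
ee_rot: [0.611, 0.791, -0.0, 0.0]
ft_force: [-0.4, -0.6, 0.2]
grip_width: -0.001
grasp_force: 0.0
```

```bash
python3 fit.py
```

```text
side 0.85 2105 [[0.555, 0.103, 0.003], [0.614, 0.19, 0.028], [0.666, 0.269, 0.15]]
lamp_grip [([0.616, 0.192, 0.028], 0.76)]
leg_foot [([0.612, 0.211, 0.098], 0.97)]
switch_top []Traceback (most recent call last):
  File "fit.py", line 6, in <module>
    P=pts(c,m[0]["region"]); a.append(P)
            ~^^^
IndexError: list index out of range
```

carry_out(
  deltas=[
    [-0.06,0,0.05,0,-1],
    [-0.12,0,0.05,0,-1],
    [-0.15,0,0.05,0,-1],
    [-0.18,0,0.05,0,-1],
    [-0.2,0,0.05,0,-1],
    [-0.22,0,0.05,0,-1],
    [-0.24,0,0.05,0,-1],
    [-0.24,0,0.05,0,-1],
    [-0.24,0,0.05,0,-1],
  ],
)

```text
clock: 10.58
position: [0.6022, 0.2474, 0.1369]
ee_rot: [0.611, 0.792, -0.0, 0.0]
ft_force: [-1.7, 1.2, 0.8]
grip_width: -0.001
grasp_force: 0.0
```

```bash
sed -i 's/    P=pts/    if not m: continue\n    P=pts/' fit.py; python3 fit.py
```

```text
side 0.91 2108 [[0.556, 0.103, 0.004], [0.616, 0.188, 0.028], [0.666, 0.27, 0.159]]
lamp_grip [([0.617, 0.189, 0.027], 0.58)]
leg_foot [([0.612, 0.201, 0.1], 0.74), ([0.619, 0.188, 0.027], 0.68)]
switch_top [([0.637, 0.105, 0.015], 0.58)]
scene 0.6 3104 [[0.55, 0.106, 0.003], [0.608, 0.196, 0.029], [0.666, 0.278, 0.16]]
lamp_grip [([0.61, 0.197, 0.029], 0.8)]
leg_foot [([0.612, 0.208, 0.106], 0.8)]
switch_top []
-0.11 0   
-0.09 7 [-0.002  0.     0.002]  [-0.022  0.043]
-0.07 3   
-0.05 222 [0.011 0.028 0.03 ] [0.011 0.027 0.03 ] [-0.05   0.045]
-0.03 380 [0.014 0.028 0.032] [0.016 0.028 0.032] [-0.05   0.041]
-0.01 410 [0.013 0.029 0.16 ] [0.013 0.028 0.031] [-0.05   0.041]
0.01 1029 [0.021 0.117 0.158] [0.012 0.028 0.031] [-0.05   0.041]
0.03 906 [0.017 0.061 0.1  ] [0.013 0.028 0.031] [-0.05   0.043]
0.05 770 [0.017 0.029 0.05 ] [0.014 0.027 0.029] [-0.05   0.045]
0.07 651 [0.005 0.025 0.029] [0.006 0.018 0.027] [-0.049  0.048]
0.09 306 [0.01  0.028 0.03 ]  [-0.024  0.019]
0.11 423 [0.008 0.025 0.03 ] [0.008 0.014 0.02 ] [-0.024  0.018]
0.13 104 [0.008 0.018 0.025]  [-0.011  0.008]
```

carry_out(
  deltas=[
    [-0.02,0,0,0,-1],
    [-0.04,0,0,0,-1],
    [-0.04,0,0,0,-1],
    [-0.04,0,0,0,-1],
  ],
)

```text
clock: 11.58
position: [0.6039, 0.2417, 0.1373]
ee_rot: [0.611, 0.792, 0.0, 0.0]
ft_force: [-0.8, 2.8, 1.6]
grip_width: 0.004
grasp_force: 0.0
```

```bash
cat > leg.py <<'E'
from h import *
np.set_printoptions(precision=3,suppress=True)
a=[]
for n in ["side","scene"]:
    c=camera(n); m=outline_of("lamp_case",c)
    if not m: continue
    P=pts(c,m[0]["region"]); a.append(P)
P=np.vstack(a)
L=P[P[:,2]<.034]; L=L[L[:,2]>.018]; r=cv2.minAreaRect(L[:,:2].astype(np.float32)); print("body",r)
K=P[(P[:,2]>.045)&(P[:,2]<.14)]; mu=K.mean(0); n=np.linalg.svd(K-mu)[2][2]; n*=np.sign(n[2]); print("leg plane normal",n,"angle",np.arccos(n[2]), mu)
R=P[P[:,2]>.13]; print(np.percentile(R,[2,50,98],axis=0))
E
python3 leg.py
```

```text
body ((0.5997014045715332, 0.2647402584552765), (0.10564004629850388, 0.3479642868041992), 11.23851203918457)
leg plane normal [ 0.719 -0.613  0.327] angle 1.2377789596232307 [0.614 0.197 0.094]
[[0.59  0.208 0.131]
 [0.608 0.215 0.152]
 [0.628 0.232 0.162]]
```

carry_out(
  deltas=[
    [0.12,0,-0.1,0,-1],
    [0.15,0,-0.4,0,-1],
    [0.1,0,-0.75,0,-1],
    [-0.2,0,-0.75,0,0],
    [-0.5,0,-0.75,0,0.5],
    [-0.8,0,-0.75,0,0.5],
    [-0.8,0,-0.75,0,0.5],
    [-0.8,0,-0.75,0,0.5],
  ],
)

```text
clock: 12.78
position: [0.6339, 0.1271, 0.2502]
ee_rot: [0.61, 0.792, 0.0, -0.0]
ft_force: [0.0, 1.0, 0.3]
grip_width: 0.748
grasp_force: 0.0
```

```bash
cat > rect.py <<'E'
from h import *
np.set_printoptions(precision=3,suppress=True)
o=manip.get_obs(); print(o["position"],o["joint_pos"])
for n in ["wrist","side","scene"]:
    c=camera(n)
    for q in ["lamp_case","pulley_block","tape_measure","switch_top"]:
        m=outline_of(q,c)
        if not m: continue
        P=pts(c,m[0]["region"])
        if q=="lamp_case":
            p=P[(P[:,2]>.02)&(P[:,2]<.034)]
            med=np.median(p,axis=0); p=p[np.linalg.norm(p[:,:2]-med[:2],axis=1)<.14]
            x=np.array([.258,-.966]);y=np.array([.966,.258]); print(n,"along x",np.percentile(p[:,:2]@x,[1,99]),"y",np.percentile(p[:,:2]@y,[1,99]))
            p=p[p[:,:2]@x>np.percentile(p[:,:2]@x,99)-.04]; print("   handle y",np.percentile(p[:,:2]@y,[3,97]))
        else: print(n,q,round(m[0]["conf"],2),np.median(P,axis=0))
    if n=="wrist": save(c,"e")
E
python3 rect.py
```

```text
[0.634 0.127 0.25 ] [-0.144  0.386 -0.166  1.397  0.063  1.363 -0.054]
wrist along x [-0.064 -0.06 ] y [0.625 0.677]
   handle y [0.629 0.677]
wrist pulley_block 0.8 [0.7   0.024 0.038]
wrist tape_measure 0.83 [0.711 0.275 0.033]
wrist switch_top 0.46 [0.639 0.104 0.024]
side along x [-0.104  0.068] y [0.595 0.692]
   handle y [0.623 0.665]
side pulley_block 0.77 [0.702 0.002 0.036]
side tape_measure 0.92 [0.713 0.257 0.03 ]
scene along x [-0.107  0.066] y [0.596 0.692]
   handle y [0.623 0.665]
scene pulley_block 0.78 [0.696 0.007 0.038]
scene tape_measure 0.75 [0.709 0.26  0.031]
```

View pics/e.png

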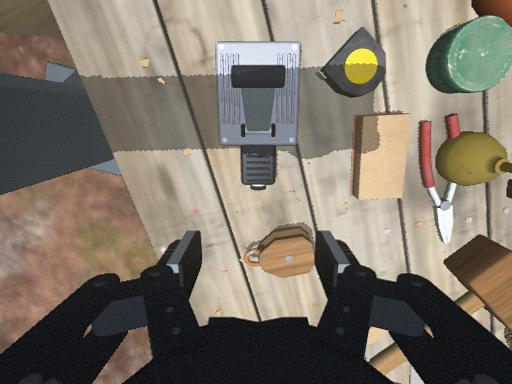

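carry_out(
  deltas=[
    [-0.1,-0.01,0.3,0,0.4],
    [-0.1,-0.01,0.6,0,0.4],
    [-0.1,-0.01,0.8,0,0.4],
    [-0.1,-0.01,1,0,0.4],
    [-0.1,-0.01,1,0,0.4],
    [-0.1,-0.01,1,0,0.4],
  ],
)

```text
clock: 14.28
position: [0.6373, 0.111, 0.101]
ee_rot: [0.611, 0.792, 0.001, 0.001]
ft_force: [-0.4, -0.0, -0.1]
grip_width: 0.703
grasp_force: 0.0
```

carry_out(
  deltas=[
    [0,0,0.15,0,0.4],
    [0,0,0.3,0,0.4],
    [0,0,0.42,0,0.4],
    [0,0,0.49,0,0.4],
    [0,0,0.49,0,0.4],
    [0,0,0.49,0,0.4],
  ],
)

```text
clock: 15.02
position: [0.6372, 0.1109, 0.027]
ee_rot: [0.611, 0.792, 0.001, 0.0]
ft_force: [0.5, -0.3, -0.6]
grip_width: 0.697
grasp_force: 0.0
```

carry_out(
  deltas=[
    [0,0,0,0,-0.2],
    [0,0,0,0,-0.2],
    [0,0,0,0,-0.2],
    [0,0,0,0,-0.2],
    [0.018,0,-0.094,0,-0.2],
    [0.044,0,-0.186,0,-0.2],
    [0.079,0,-0.276,0,-0.2],
    [0.12,0,-0.362,0,-0.2],
    [0.169,0,-0.444,0,-0.2],
    [0.225,0,-0.522,0,-0.2],
    [0.225,0,-0.522,0,-0.2],
    [0.225,0,-0.522,0,-0.2],
  ],
  force=20,
)

```text
clock: 16.52
position: [0.6281, 0.1438, 0.1043]
ee_rot: [0.611, 0.792, 0.0, -0.0]
ft_force: [0.2, 1.9, -0.6]
grip_width: 0.534
grasp_force: 21.2
```

```bash
python3 - <<'E'
from h import *
np.set_printoptions(precision=3,suppress=True)
o=manip.get_obs();print(o["torque"])
c=camera("side"); m=outline_of("lamp_case",c); P=pts(c,m[0]["region"]); print(np.percentile(P,[1,50,99],axis=0))
cv2.imwrite("pics/g.png",cv2.resize(c["img"][60:260,150:350],(600,600),interpolation=cv2.INTER_CUBIC)[:,:,::-1])
E
```

```text
[ 0.487 -0.144 -0.079]
[[0.553 0.124 0.035]
 [0.617 0.168 0.085]
 [0.648 0.247 0.105]]
```

View pics/g.png

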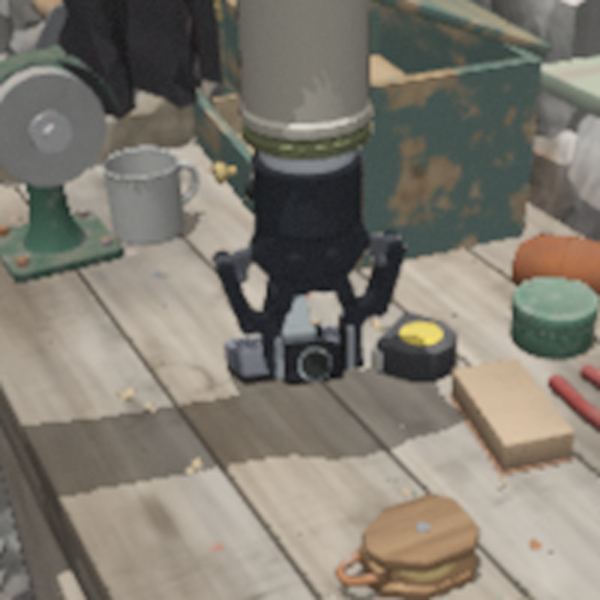

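```bash
cat > prof.py <<'E'
from h import *
np.set_printoptions(precision=3,suppress=True)
x=np.array([.258,-.966,0]);y=np.array([.966,.258,0])
for n in ["side","scene"]:
    c=camera(n); m=outline_of("lamp_case",c)
    if not m: continue
    P=pts(c,m[0]["region"]); s=P@x;w=P@y-.644
    for nm,k in (("case",(abs(w)>.026)&(abs(w)<.06)),("mid",abs(w)<.024)):
        Q=np.c_[s,P[:,2]][k]
        if len(Q)<20: continue
        print(n,nm,len(Q)); h=np.histogram2d(Q[:,0],Q[:,1],bins=[np.arange(-.2,.1,.01),np.arange(-.01,.22,.01)])[0]
        i=np.nonzero(h.sum(1))[0]
        for r in range(h.shape[1]-1,-1,-1):
            if h[:,r].sum(): print("%4d "%(r*10-10)+" ".join("%3d"%v if v else "  ." for v in h[i.min():i.max()+1,r]))
        print("  s0=",-.2+i.min()*.01)
E
python3 prof.py
```

```text
side case 244
 130   .   .   .   .   .   .   .   .   .   .   .   .   .   .   .   .   .   .   .   .   .   2
 110   .   .   .   .   .   .   .   .   .   .   .   .   .   .   .   .   .   .   .   .   2   1
 100   .   .   .   .   .   .   .   .   .   .   .   .   .   .   .   .   .   .   .   .   3   1
  90   .   .   .   .   .   .   .   .   .   .   .   .   .   .   .   .   .   .   .   .   2   5
  80   .   .   .   .   .   .   .   .   .   .   .   .   .   .   .   .   .   .   .   .   .   2
  70   .   .   .   .   .   .   .   .   .   .   .   .   .   .   6  17  31   .   .   .   .   .
  60   .   .   .   .   .   .   .   .   .   .   .   1   7  12   2   1  33  11   .   .   .   .
  50   .   .   .   .   .   .   .   .   .   1   5   5   2   1   2   1   6  15   .   .   .   .
  40   .   .   .   .   .   .   .   .   4   4   2   1   2   .   3   1   .   .   .   .   .   .
  30   .   .   .   .   .   .   2   4   2   2   2   1   2   .   .   .   .   .   .   .   .   .
  20   .   .   .   .   .   .   3   .   2   .   2   .   .   .   .   .   .   .   .   .   .   .
  10   .   .   .   .   .   .   1   1   1   1   .   .   .   .   
[... 2866 characters left out ...]
.   .   .   .   .   .  14  34  12   5  17  20   2   .   .  30   2
  70   .   .   .   .   .   .   .   .   .   .   .  11  26  13  13   9  10   .   .   .   .
  60   .   .   .   .   .   .   .   .   .   3   6   2   .   .   7  10   3   .   .   .   .
  50   .   .   .   .   .   .   .   4  19   7   .   .   .   .   .   1   .   .   .   .   .
  40   .   .   .   .   .   .  26  20   .   .   .   .   .   .   .   .   .   .   .   .   .
  30   .   .   .   .  20  25   2   .   .   .   .   .   .   .   .   .   .   .   .   .   .
  20   .   .   .  10   5   .   .   .   .   .   .   .   .   .   .   .   .   .   .   .   .
   0   3   .   .   .   .   .   .   .   .   .   .   .   .   .   .   .   .   .   .   .   .
  s0= -0.16
```

carry_out(
  deltas=[
    [0.063,0,-0.073,0,-0.2],
    [0.131,0,-0.139,0,-0.2],
    [0.206,0,-0.199,0,-0.2],
    [0.285,0,-0.253,0,-0.2],
    [0.369,0,-0.3,0,-0.2],
    [0.457,0,-0.339,0,-0.2],
    [0.547,0,-0.37,0,-0.2],
    [0.641,0,-0.394,0,-0.2],
    [0.735,0,-0.409,0,-0.2],
    [0.83,0,-0.416,0,-0.2],
    [0.83,0,-0.416,0,-0.2],
    [0.83,0,-0.416,0,-0.2],
  ],
)

```text
clock: 18.32
position: [0.5966, 0.2632, 0.1666]
ee_rot: [0.611, 0.792, -0.0, 0.0]
ft_force: [-0.1, 0.2, -4.2]
grip_width: 0.53
grasp_force: 21.2
```

```bash
python3 prof.py
```

```text
side case 567
 120   .   .   .   .   .   .   .   5   .   .
 110   .   .   .   .   .   .   .  34  69  19
 100   .   .   .   .   .   .   .   3   4  58
  90   .   .   .   .   .   .   .   2  33   8
  80   .   .   .   .   .   .   3   9  38   .
  70   .   .   .   .   .   1   1  35   2   .
  60   .   .   .   .   .   3  11  25   .   .
  50   .   .   .   .   1   1  40   .   .   .
  40   .   .   .   .   2  20  14   .   .   .
  30   .   .   .   .   4  33   .   .   .   .
  20   .   .   .   3  34   2   .   .   .   .
  10   .   .   .  14  23   .   .   .   .   .
   0   .   .   .   9   1   .   .   .   .   .
 -10   1   .   1   .   .   .   .   .   .   .
  s0= -0.2
side mid 854
 170   .   .   .   .   .   .   .   .   .   .   3   1   .
 160   .   .   .   .   .   .   .   .   .   2  32  41  10
 150   .   .   .   .   .   .   .   .   .   .   3  53  36
 140   .   .   .   .   .   .   .   .   .   .   .  39  16
 130   .   .   .   .   .   .   .   .   .   3   4  43   .
 120   1   .   .   .   .   .   .   .   1   2  42   3   .
 110   6   .   .   .   .   1   .   2   4  14  28   .   .
 100   .   .   .   .   .   .   . 
[... 1718 characters left out ...]
.   .
 110  24  38  38  30  31  20   2   2  11  31  12   .   .
 100   .   .   .   1   .   3   .   .   1  21   .   .   .
  90   .   .   .   .   .   .   .   .  33   .   .   .   .
  80   .   .   .   .   .   .   .  18  11   .   .   .   .
  70   .   .   .   .   .   .   .  28   .   .   .   .   .
  60   .   .   .   .   .   .  22   7   .   .   .   .   .
  50   .   .   .   .   .   4  26   .   .   .   .   .   .
  40   .   .   .   .   .  25   1   .   .   .   .   .   .
  30   .   .   .   .  18  11   .   .   .   .   .   .   .
  20   .   .   .   .  25   .   .   .   .   .   .   .   .
  10   .   .   .  31   1   .   .   .   .   .   .   .   .
   0   .   .   .   2   .   .   .   .   .   .   .   .   .
  s0= -0.2
```

carry_out(
  deltas=[
    [0,0,-0.03,0,-0.2],
    [0,0,-0.03,0,-0.2],
    [0,0,-0.03,0,0.0],
    [0,0,-0.03,0,0.03],
  ],
)

```text
clock: 19.02
position: [0.5964, 0.2638, 0.1712]
ee_rot: [0.611, 0.792, -0.0, -0.0]
ft_force: [0.4, 0.8, -2.5]
grip_width: 0.534
grasp_force: 21.3
```

carry_out(
  deltas=[
    [0,0,0,0,0.05],
  ],
)

```text
clock: 19.15
position: [0.5964, 0.2639, 0.1712]
ee_rot: [0.611, 0.792, -0.0, -0.0]
ft_force: [1.0, 0.4, -2.8]
grip_width: 0.536
grasp_force: 21.3
```

carry_out(
  deltas=[
    [-0.03,0,-0.05,0,-0.2],
    [-0.13,0,-0.05,0,-0.2],
    [-0.3,0,-0.05,0,-0.2],
    [-0.53,0,-0.05,0,-0.2],
    [-0.2,0,-0.05,0,-0.2],
    [0,0,-0.05,0,-0.2],
    [0.1,0,-0.05,0,-0.2],
    [0.13,0,-0.05,0,-0.2],
    [0.1,0,-0.05,0,-0.2],
    [0,0,-0.05,0,-0.2],
    [-0.17,0,-0.05,0,-0.2],
    [-0.42,0,-0.05,0,-0.2],
    [-0.1,0,-0.05,0,-0.2],
    [0.05,0,-0.05,0,-0.2],
    [0.1,0,-0.05,0,-0.2],
    [0.1,0,-0.05,0,-0.2],
  ],
)

```text
clock: 21.15
position: [0.5928, 0.2779, 0.1787]
ee_rot: [0.611, 0.792, -0.0, 0.0]
ft_force: [0.6, -2.0, -3.1]
grip_width: 0.532
grasp_force: 21.3
```

```bash
cat > tilt.py <<'E'
from h import *
np.set_printoptions(precision=3,suppress=True)
x=np.array([.258,-.966,0]);y=np.array([.966,.258,0])
o=manip.get_obs(); p=np.array(o["position"]); print("TCP s,w,z",p@x,p@y,p[2],"F",o["ft_force"],"t",o["clock"],"grip",o["grip_width"])
for n in ["side","scene"]:
    c=camera(n); m=outline_of("lamp_case",c)
    if not m: continue
    P=pts(c,m[0]["region"]); P=P[P[:,2]>-.02]; s=P@x; z=P[:,2]
    # front (largest s) envelope of the case per height
    b=[(zz+.005,np.percentile(s[k],85)) for zz in np.arange(.015,.1,.01) if (k:=(z>zz)&(z<zz+.01)).sum()>8]
    b=np.array(b); a=np.polyfit(b[:,0],b[:,1],1); r=b[:,1]-np.polyval(a,b[:,0]); print(n,"lens tilt deg",90-np.degrees(np.arctan(a[0])),"res",r.std(),"s at z0",a[1],"zmin",np.percentile(z,1),"top",np.percentile(z,99), "smin", np.percentile(s,1))
E
python3 tilt.py
```

```text
TCP s,w,z -0.11553638247087382 0.644330299156653 0.1787126291376533 F [ 0.57  -2.01  -3.105] t 21.15 grip 0.5320497997280605
side lens tilt deg 126.50615690027956 res 3.469446951953614e-18 s at z0 -0.035352594233134756 zmin -0.0018795119172342837 top 0.03313388967648676 smin -0.1362810212354233
scene lens tilt deg 101.93951326184586 res 0.0002958060453466043 s at z0 -0.053955859004951444 zmin 0.013636496893814501 top 0.18316862032416392 smin -0.21286380439789718
```

```bash
python3 prof.py; python3 - <<'E'
from h import *
c=camera("side"); cv2.imwrite("pics/i.png",cv2.resize(c["img"][60:260,150:350],(600,600),interpolation=cv2.INTER_CUBIC)[:,:,::-1])
E
```

```text
side case 953
 160   .   .   .   .   .   .   .   .   .   1   .   .   .   .   .
 120   .   .   .   .   .   .   .   .   .   3  24  33  40   .   .
 110   .   .   .   .   .   .   .   .   .   .   1   5  72   .   .
 100   .   .   .   .   .   .   .   .   .   .   3   1  74   .   .
  90   .   .   .   .   .   .   .   .   .   .   2   2  75   .   .
  80   .   .   .   .   .   .   .   .   .   .   .   2  63  14   .
  70   .   .   .   .   .   .   .   .   .   .   1   2  25  46   .
  60   .   .   .   .   .   .   .   .   .   .   .   1  14  62   .
  50   .   .   .   .   .   .   .   .   .   .   .   2   .  70   .
  40   .   .   .   .   .   .   .   .   .   .   .   2   2  74   .
  30   .   .   .   .   .   .   .   .   .   .   .   .   3  56  11
  20   .   .   .   .   .   .   .   .   .   .   .   .   1  33  34
  10   .   .   .   .   .   .   .   .   .   .   .   1   .   5  63
   0   1   .   .   .   .   1   .   1   .   .   1   .   .   .   4
 -10   1   2   2   2   1   1   1   2   2   2   .   1   2   .   .
  s0= -0.2
side mid 1344
 180   4  21   .   .   .   .
 170  10  48  40   .   .   .
 160   .   9  76   .   .   .
[... 1472 characters left out ...]
  .   .   .   .   .   .   8  76   .   .
  90   .   .   .   .   .   .   .   .   .   .   .   .  82   .   .
  80   .   .   .   .   .   .   .   .   .   .   .   .  73   .   .
  70   .   .   .   .   3   .   .   .   .   .   .   .  78   1   .
  60   .   .   5   8   1   .   .   .   .   .   .   .  46  30   .
  50   2   7   3   .   .   .   .   .   .   .   .   .   6  66   .
  40   9   1   .   .   .   .   .   .   .   .   .   .   .  69   .
  30   .   .   .   .   .   .   .   .   .   .   .   .   .  73   .
  20   .   .   .   .   .   .   .   .   .   .   .   .   .  64   .
  10   .   .   .   .   .   .   .   .   .   .   .   .   .  34  25
   0   .   .   .   .   .   .   .   .   .   .   .   .   .   1   .
  s0= -0.2
```

View pics/i.png

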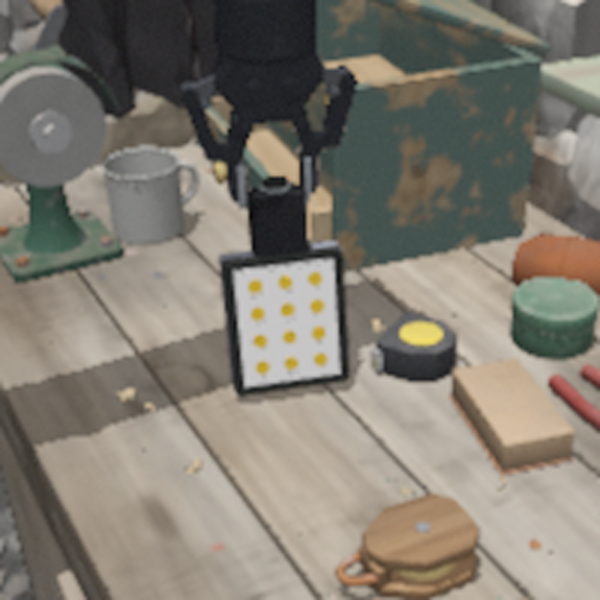

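carry_out(
  deltas=[
    [0,0,0.05,0,-0.2],
    [0,0,0.09,0,-0.2],
    [0.03,0,0.105,0,-0.2],
    [0.065,0,0.115,0,-0.2],
    [0.1,0,0.127,0,-0.2],
    [0.13,0,0.135,0,-0.2],
    [0.13,0,0.135,0,-0.2],
    [0.13,0,0.135,0,-0.2],
  ],
)

```text
clock: 22.6
position: [0.5885, 0.3008, 0.1631]
ee_rot: [0.61, 0.792, 0.004, 0.0]
ft_force: [-5.7, 4.1, 20.8]
grip_width: 0.532
grasp_force: 29.5
```

```bash
python3 prof.py; python3 tilt.py
```

```text
side case 941
 140   .   .   .   .   .   .   .   1   .   .   .   .   .   .   .
 120   .   .   .   .   .   .   .   .   .   4   8   .   .   .   .
 110   .   .   .   .   .   .   .   2  12  17  73   .   .   .   .
 100   .   .   .   .   .   .   .   .   1   3  73   3   .   .   .
  90   .   .   .   .   .   .   .   .   .   3  43  33   .   .   .
  80   .   .   .   .   .   .   .   .   1   1  10  76   .   .   .
  70   .   .   .   .   .   .   .   .   .   .   2  69   6   .   .
  60   .   .   .   .   .   .   .   .   .   2   1  41  40   .   .
  50   .   .   .   .   .   .   .   .   .   .   .   6  70   .   .
  40   .   .   .   .   .   .   .   .   .   .   2   .  77   3   .
  30   .   .   .   .   .   .   .   .   .   .   1   1  28  49   .
  20   .   .   .   .   .   .   .   .   .   .   .   2   2  73   .
  10   .   .   .   .   .   .   .   .   .   .   .   1   2  53  19
   0   .   .   .   .   .   .   .   .   .   .   .   .   1   5   1
 -10   1   .   .   .   .   .   .   .   1   .   .   .   1   .   .
  s0= -0.2
side mid 1318
 170   1  21   4   .   .   .   .   .   .
 160   4  12  78   .   .   .   .   .   .
 150
[... 468 characters left out ...]
  .   .  65   3   .
  30   .   .   .   .   .   .  38  41   .
  20   .   .   .   .   .   .   .  73   .
  10   .   .   .   .   .   .   .  56  18
   0   .   .   .   .   .   .   .   8   3
 -10   .   .   .   .   .   .   2   .   .
  s0= -0.14
TCP s,w,z -0.1386267782560183 0.6460703472729806 0.1631130736986079 F [-5.511  4.696 21.468] t 22.8 grip 0.534542092542216
side lens tilt deg 109.85764759882997 res 0.00020626738420434536 s at z0 -0.05449972331670744 zmin 0.008873594444118185 top 0.16966355089552151 smin -0.13037783464115196
scene lens tilt deg 109.71845916409515 res 0.00026226651899375345 s at z0 -0.05654047554120558 zmin 0.007376668690093575 top 0.17319446291292226 smin -0.22335785122095372
```

carry_out(
  deltas=[
    [0,0,-0.015,0,-0.2],
    [0,0,-0.03,0,-0.2],
    [0,0,-0.03,0,-0.2],
  ],
)

```text
clock: 23.38
position: [0.5881, 0.298, 0.1638]
ee_rot: [0.611, 0.792, 0.001, 0.0]
ft_force: [-0.4, 3.0, 4.8]
grip_width: 0.534
grasp_force: 27.5
```

carry_out(
  deltas=[
    [0,0,0,0,0.15],
    [0,0,0,0,0.3],
    [0,0,0,0,0.4],
    [0,0,0,0,0.4],
    [0,0,-0.2,0,0.4],
    [0,0,-0.45,0,0.4],
    [0,0,-0.6,0,0.4],
    [0,0,-0.6,0,0.4],
  ],
)

```text
clock: 24.38
position: [0.5884, 0.2976, 0.255]
ee_rot: [0.611, 0.792, 0.002, 0.001]
ft_force: [-0.0, 0.0, -0.6]
grip_width: 0.695
grasp_force: 0.0
```

```bash
python3 tilt.py; python3 - <<'E'
from h import *
np.set_printoptions(precision=3,suppress=True)
for n in ["side","scene","wrist"]:
    c=camera(n)
    for q in ["switch_top","lamp_grip"]:
        print(n,q,[(np.round(b["position"],3).tolist(),round(b["conf"],2)) for b in boxes_of(q,c)[:2]])
    m=outline_of("lamp_case",c)
    if m:
        P=pts(c,m[0]["region"]); k=P[P[:,2]>.156]; print(len(k),np.percentile(k,[3,50,97],axis=0))
        x=np.array([.258,-.966]);y=np.array([.966,.258]); g=P[(P[:,2]>.12)&(P[:,2]<.165)]; print("handle w",np.percentile(g[:,:2]@y,[3,97]))
    if n!="scene": save(c,"j_"+n)
a=cv2.imread("pics/j_side.png");b=cv2.imread("pics/j_wrist.png"); cv2.imwrite("pics/j.png",cv2.resize(np.hstack([a,b]),(800,300),interpolation=cv2.INTER_AREA))
E
```

```text
TCP s,w,z -0.1357060875682644 0.6451618903842611 0.25501465638627435 F [-0.011  0.036 -0.631] t 24.375 grip 0.6952828480297452
side lens tilt deg 109.91315359715318 res 0.00021579113788210952 s at z0 -0.05351304064657148 zmin -0.0008127454910653544 top 0.17052048368732065 smin -0.34535262064399497
scene lens tilt deg 109.789828652321 res 0.00014742082118967235 s at z0 -0.05540668549024186 zmin 0.0009633270281525054 top 0.17343401741531211 smin -0.2227831206016951
side switch_top []
side lamp_grip [([0.595, 0.248, 0.078], 0.74)]
156 [[0.57  0.269 0.157]
 [0.59  0.277 0.165]
 [0.612 0.287 0.175]]
handle w [0.62  0.665]
scene switch_top []
scene lamp_grip [([0.591, 0.254, 0.083], 0.91)]
267 [[0.567 0.271 0.157]
 [0.585 0.281 0.166]
 [0.61  0.297 0.176]]
handle w [0.611 0.675]
wrist switch_top [([0.591, 0.296, 0.173], 0.69), ([0.577, 0.33, 0.052], 0.29)]
wrist lamp_grip [([0.58, 0.295, 0.111], 0.87)]
1779 [[0.567 0.278 0.158]
 [0.587 0.293 0.169]
 [0.609 0.305 0.177]]
handle w [0.597 0.688]
```

View pics/j.png

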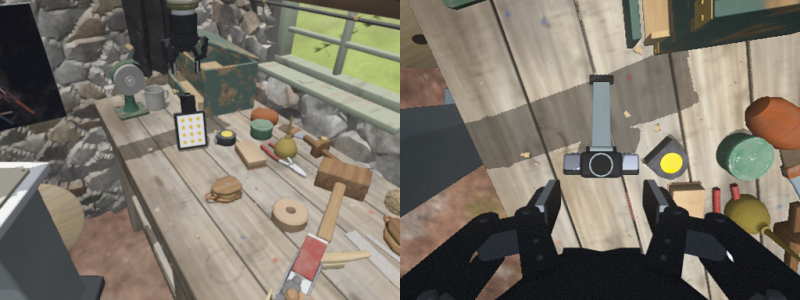

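carry_out(
  deltas=[
    [0.015,0,0,0,-0.5],
    [0.015,0,0,0,-1],
    [0.015,0,0,0,-1],
    [0.015,0,0,0,-1],
    [0.015,0,0.15,0,-1],
    [0.015,0,0.27,0,-1],
    [0.015,0,0.33,0,-1],
    [0.015,0,0.33,0,-1],
    [0.015,0,0.33,0,-1],
  ],
)

```text
clock: 26.3
position: [0.5874, 0.2996, 0.2043]
ee_rot: [0.611, 0.792, 0.001, 0.0]
ft_force: [0.7, 0.1, 0.1]
grip_width: -0.005
grasp_force: 0.0
```

carry_out(
  deltas=[
    [0,0,0.02,0,-1],
    [0,0,0.04,0,-1],
    [0,0,0.055,0,-1],
    [0,0,0.055,0,-1],
  ],
)

```text
clock: 26.8
position: [0.5873, 0.2993, 0.1954]
ee_rot: [0.611, 0.792, 0.0, 0.0]
ft_force: [0.7, -0.4, 2.6]
grip_width: -0.001
grasp_force: 1.1
```

carry_out(
  deltas=[
    [0,0,0.01,0,-1],
    [0,0,0.02,0,-1],
    [0,0,0.02,0,-1],
  ],
)

```text
clock: 27.18
position: [0.5872, 0.2993, 0.1924]
ee_rot: [0.611, 0.792, 0.0, 0.0]
ft_force: [-0.3, -0.7, 3.5]
grip_width: 0.001
grasp_force: 1.7
```

carry_out(
  deltas=[
    [0,0,0.01,0,-1],
    [0,0,0.02,0,-1],
    [0,0,0.02,0,-1],
  ],
)

```text
clock: 27.55
position: [0.5877, 0.2995, 0.1905]
ee_rot: [0.611, 0.792, 0.001, 0.001]
ft_force: [-0.0, -1.6, 9.3]
grip_width: -0.002
grasp_force: 4.5
```

carry_out(
  deltas=[
    [0,0,0.008,0,-1],
    [0,0,0.008,0,-1],
    [0,0,-0.02,0,-1],
    [0,0,-0.05,0,-1],
    [0,0,-0.1,0,-1],
    [0,0,-0.3,0,-1],
    [0,0,-0.6,0,-1],
    [0,0,-0.6,0,-1],
    [0,0,-0.6,0,-1],
  ],
)

```text
clock: 28.68
position: [0.5869, 0.2992, 0.2786]
ee_rot: [0.611, 0.792, -0.0, -0.0]
ft_force: [-0.3, 0.9, -0.9]
grip_width: -0.003
grasp_force: 0.0
```

```bash
python3 tilt.py; python3 rect.py | grep -E "pulley|tape"; python3 - <<'E'
from h import *
a=camera("scene")["img"];b=camera("wrist")["img"]; cv2.imwrite("pics/k.png",cv2.resize(np.hstack([a,b]),(800,300),interpolation=cv2.INTER_AREA)[:,:,::-1])
E
```

```text
TCP s,w,z -0.13759779699904529 0.6441156360586583 0.27863795204106157 F [-0.287  0.917 -0.852] t 28.675 grip -0.0026794810567635475
side lens tilt deg 109.76639353627596 res 0.0002809419508690444 s at z0 -0.05368027476831342 zmin 0.01026067483832644 top 0.1696189192623585 smin -0.12385645496193043
scene lens tilt deg 110.0609515009362 res 0.00024320200047429048 s at z0 -0.05524779141809807 zmin 0.007996176048273199 top 0.17324726221366893 smin -0.22155223018977394
wrist pulley_block 0.66 [0.577 0.334 0.053]
wrist tape_measure 0.65 [0.708 0.28  0.032]
side tape_measure 0.84 [0.713 0.257 0.029]
scene pulley_block 0.65 [0.696 0.007 0.038]
scene tape_measure 0.85 [0.71  0.261 0.032]
```

View pics/k.png

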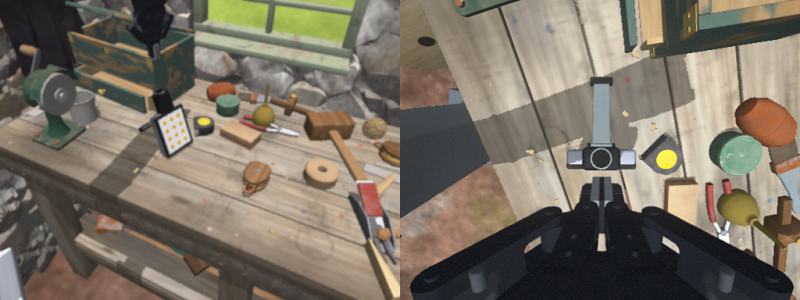

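The lamp stands at about 109.8° on its open leg with the lens towards the block. The block and the tape measure haven't moved, and the gripper is clear.

```bash
python3 -c "
from h import *
print(ticket.hand_in())"
```

```text
the job is handed in; nothing more can be done
None
```

The job is handed in: the lamp stands by itself on its fully opened stand with the lens towards the pulley block, a few centimetres from where it lay. The switch was pressed to its stop at about 9 N or more and let go, though no reading showed the click itself, and the pulley block and tape measure have not moved.

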